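# Index the work carriage at the tagged station

### The job

Push the work carriage along its rail with the fingertips until its spring plunger drops into the notch of the index block that carries the round tag, and leave it latched there; the plain index block may lie on the way, then push on over it. Push gently: do not grip the carriage, do not pull its plunger knob up, and leave the spare housing, the screwdriver and the blue bin where they are.

Things in the scene. Friction and masses are not known exactly. Their poses are not given: they have to be found in the camera images.
- rail: Aluminium profile rail fixed to the bench, 40 mm wide and high, 428 mm long over its black end caps (50 wide, 46 high). Origin: centre of its underside, on the bench. y runs along the rail in the direction the carriage must be pushed, x across to the far side where the index blocks sit, z up. All slide parts share these axes.
- carriage (a joint): Carriage position along the rail in m: 0 with its centre 160 mm on the -y side of the rail's centre, growing to +y, stop at 0.32. It starts between 0 and 0.035, on the -y side of both index blocks. The carriage (0.5 kg) is captive on the rail, slides with about 1.5 N of friction and stays where it is left.
- carriage_push (a point): Centre of the rear (-y) face of the carriage's upright steel push plate, 72 mm above the bench: push here, to +y. The plate is 50 mm wide (x), 12 thick (y), 40 high, top 92 mm above the bench, flush with the rear edge of the carriage's base plate (100 x 80 mm, 42 to 52 mm above the bench). Behind it is only bare rail (top at 40 mm).
- carriage_centre (a point): Centre of the underside of the carriage's base plate, over the rail's centre line, 40 mm to +y of carriage_push. On the plate, in front of the push plate, a round aluminium housing is bolted (52 mm wide, top 76 mm above the bench).
- carriage_index (a point): Point on the axis of the carriage's vertical spring plunger, at the underside of the base plate (42 mm above the bench): 50 mm to +x and 40 mm to +y of carriage_push. The plunger's round black knob above it, on the far side of the carriage, is 22 mm wide, top at 80 mm.
- plunger (a joint): Height of the spring plunger in m: 0 down, about 0.004 when its ball tip rides over the top of a pin, 0.012 if pulled. Its spring presses with 7 to 10 N. Climbing a pin raises the push needed from about 1.5 N to about 8 N; past the crest it falls to nothing as the ball drops and the carriage jumps ahead into the notch, which holds it until pushed as hard again.
- target_notch (a point): Middle of the notch of the index block with the round tag, 42 mm above the bench; latched when carriage_index lies here with the plunger down. The low block (46 x 44 mm) on the rail's far side has two 16 mm steel cross-pins along x, axes 10 mm to -y and +y of this point; the notch is between them. The ball meets the first pin 20 mm before the notch and crests it 10 mm before.
- target_tag (a point): Centre of the top of the tag, a flat round aluminium disc 48 mm wide that sticks out to +x from the tagged block, 14 mm above the bench and 36 mm to +x of target_notch.
- plain_notch (a point): Middle of the notch of the other index block: the same block and pins but no round tag. It may lie before or beyond the tagged one; the two are 85 to 145 mm apart.
- spare_housing: Loose bystander: round aluminium housing standing on the bench, 52 mm wide, 36 mm high. Origin: centre of its underside.
- driver: Loose bystander: screwdriver 160 mm long with a black handle, lying on the bench on the far side of the rail. Origin: underside, near its middle; x along the blade.
- bin: Loose bystander: open blue plastic bin 95 x 75 x 45 mm on the far side of the rail. Origin: centre of its underside.
Mind the look-alikes: they are no part of the job. What is shaped like the part that bears target_notch but brown or orange is not meant.

How it is judged:
By the outcome, as a careful person would: the job done as asked, in the order asked, and still so for the second after the job is handed in, with the robot touching nothing.
It also fails if it takes over 54 s, if anything falls off the work surface, if the arm or the gripper's body presses on something with over 40 N, if the wrist force passes 120 N, or if a joint passes its speed limit or range.

### The arm

A 6-joint arm with a two-finger parallel gripper is mounted at the origin on the work surface. World frame = base frame: x ahead of the robot, y to its left, z up, the work surface at z = 0. Lengths are in m, angles in rad, forces in N, time in s.
With the tool pointing down it reaches from about 0.275 to 0.85 m from the base axis. Payload 5.2 kg.
Tool frame: the origin (TCP) lies at the very end of the fingers, on their centre line; the grasp point (between the pads) lies 19 mm behind it (env.pinch_z is the z of the grasp point in the tool frame, in m); z points along the fingers, y is the direction in which the jaws open and shut (so a half turn about z gives the same grasp; the last joint's range is limited). The gripper opens to 85 mm and grips with 20 to 120 N. Pads are 22 mm wide; open, the fingers measure 114 mm over their backs; the gripper's body (76 mm by 85 mm) begins 54 mm behind the grasp point. The pads swing forward as they close: fully open they stand 13 mm farther back than shut.
Start: joints at [0.989, 0.259, 1.535, -0, 1.348, -0.203], TCP at [0.203, 0.511, 0.231] pointing down, gripper open.
Joint ranges: [-3.14, 3.14], [-0.91, 2.08], [0.19, 2.58], [-1.22, 4.36], [0.22, 2.71], [-3.12, 3.12]. Speed limits (rad/s): [2.57, 2.57, 3.14, 3.14, 3.14, 3.14].

### API

Orientations are given as a unit quaternion [x, y, z, w].
In Python, from bench import env gives the robot as it stands. The module is installed in compiled form; this text tells all that it offers.
- The arm moves only by the tool drive_tool, never from a script. Its argument "steps" is a list of rows, each a list of 3 entries, a list of its own where there are three numbers: the shift along the tool's x, y, z in units of 0.06 m (1.0 is 0.06 m), then the turn about the tool's z in units of 4 degrees (1.0 is 4 degrees), then the opening, from -1 (shut) to 1 (fully open). A call has exactly 10 rows; each row shifts and turns the commanded pose from where the row before left it, along the tool's axes as they then stand; what a row does not reach is not made up. A row lasts 1/8 s, in which the tool goes at most 62.5 mm and 10.7 degrees, less where a joint would pass 70% of its speed; a pose out of reach is approached as far as the arm can. A call with a number of a shift or a turn outside -1 to 1 is refused whole. A call with a gripper value outside its range is refused whole. The fingers move at their own pace and stop on an object; the grip force is fixed at half the most. Time passes only in rows, so rows that do not move let the fingers close, or fill a call up. It gives the time, the measured TCP pose, the force and the opening at its end, in the units of the state.
- env.sense(): the state, without advancing time (a new reading comes with each control period).
- env.get_image(name): name is "side" or "top" or "wrist"; returns a dict with "color" (400x640x3 uint8, blue, green, red), "K" (3x3 intrinsics, pixels), "distortion" ([k1, k2, p1, p2, k3] as OpenCV has them; the pictures are not rectified), "rvec" (rotation vector, rad) and "tvec" (3), from world to camera coordinates, as OpenCV has them; the wrist camera has in their place "mount" (4x4, takes a point from camera to tool coordinates, whose origin is the TCP and whose axes are the flange's). Camera axes: x right, y down, z forward; pixel columns grow to the right and rows downward; lengths in m; the calibration is good to about 2 mm. A picture is of the moment at which its call begins: read the wrist's pose just before it. There is no depth.
- env.close_job(): hands the job in, once; it reports no verdict.
The state is a dict: "time": time; "q": joint angles; "qd": joint speeds; "effort": joint torques, N m; "position": TCP position; "orientation": TCP orientation; "wrist_force": force on the tool from outside, world axes, zero at the start; "wrist_torque": the same for the moment, N m; "opening": finger opening in m.
Only numpy, scipy, OpenCV 4.12 (cv2) and the standard library are available. Lean on these libraries where they do the work, as an engineer would, in place of code of your own. Each camera call takes 0.05 s, during which the arm holds its last target. There are 200 camera calls.

## Working session

There is one attempt and no reset: what is moved stays moved. The work goes in short steps, Python scripts to look and compute and a tool call to move; the robot and the scene stay as the last step left them, time stands still between calls to the robot, and variables do not carry over. Pictures are saved under pics/ and viewed, on a budget of 10 in all, crops included, one or two more only if the job needs it, and the job is handed in when it is done.

Besides the shell and the picture viewer there is one more tool, called after "Call:" as name(argument=value, ...), one argument or row to a line, values as JSON. drive_tool: Moves the arm, as the interface text tells. Shifts and turns lie within -1 to 1; 1 stands for 0.06 m of shift or 4 degrees of turn. Its arguments: {"type":"object","properties":{"steps":{"type":"array","items":{"type":"array"}}},"required":["steps"]}

```bash
mkdir -p pics; cat > h.py <<'E'
import numpy as np, cv2
from bench import env
def ray(im,uv,z):
    p=cv2.undistortPoints(np.array([[uv]],float),im["K"],np.array(im["distortion"],float))[0,0]
    R=cv2.Rodrigues(np.array(im["rvec"],float))[0]; t=np.array(im["tvec"],float).ravel()
    c=-R.T@t; d=R.T@np.array([p[0],p[1],1]); return c+d*(z-c[2])/d[2]
def proj(im,P):
    return cv2.projectPoints(np.array(P,float).reshape(-1,3),np.array(im["rvec"],float),np.array(im["tvec"],float),im["K"],np.array(im["distortion"],float))[0][:,0]
E
python3 - <<'E'
from h import *
for n in ("top","side"):
    im=env.get_image(n); cv2.imwrite(f"pics/{n}0.png",im["color"])
    print(n, [ray(im,uv,0).round(3) for uv in ((0,0),(639,0),(0,399),(639,399))])
s=env.sense(); print(s)
E
```

```text
top [array([1.058, 0.747, 0.   ]), array([ 1.029, -0.896,  0.   ]), array([0.098, 0.662, 0.   ]), array([ 0.057, -0.76 ,  0.   ])]
side [array([ 2.426, -0.821,  0.   ]), array([-0.447, -1.975,  0.   ]), array([0.824, 0.431, 0.   ]), array([-0.057,  0.093,  0.   ])]
{'time': 0.1, 'q': array([ 9.89221108e-01,  2.59302739e-01,  1.53595288e+00, -7.01421095e-06,
        1.34799322e+00, -2.02800018e-01]), 'qd': array([-9.28983813e-04, -1.96789383e-03, -1.37042603e-03,  9.65942485e-05,
       -5.69413730e-04,  3.06585835e-04]), 'effort': array([ 2.35665677e-03, -4.46969962e+01, -2.91244626e+01, -2.65091221e-04,
        6.36256780e-03, -5.43002145e-06]), 'position': array([0.20310263, 0.51062976, 0.2305486 ]), 'orientation': array([ 1.88256652e-01,  9.82119518e-01, -7.66523189e-04, -3.13344332e-04]), 'wrist_force': array([-0.51036367,  0.37470108, -0.58567578]), 'wrist_torque': array([ 0.03410573, -0.01431524,  0.00759892]), 'opening': 0.08496614530460046}
```

View pics/top0.png

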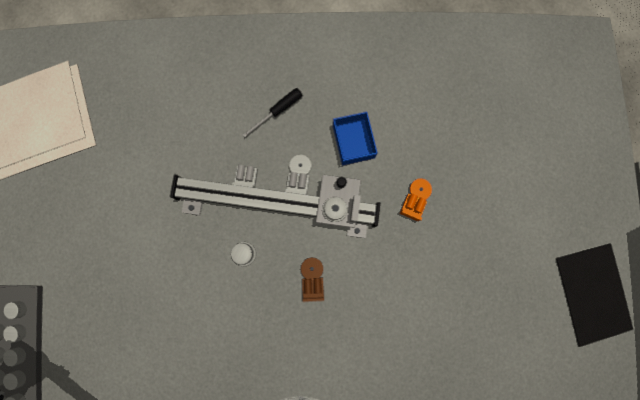

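View pics/side0.png

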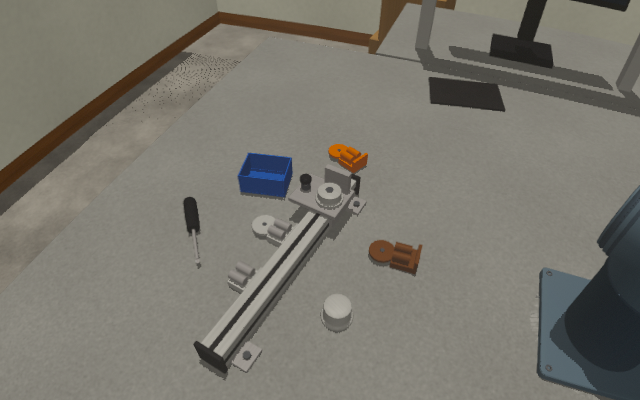

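Top view: the rail runs from the right end cap (377,214) to the left one (175,188). The carriage is at (338,203), with its push plate at about (357,208) and its knob at (341,183). There are four candidates:
- grey block with a round disc, (298,180), tag at (300,164)
- plain grey block, (245,175), no tag
- orange look-alike, (416,200)
- brown look-alike, (312,280)

The grey block with the disc fits, because it is aluminium, sits at the rail and carries the tag. It also comes first on the way. I'll confirm it in one enlarged crop.

```bash
python3 - <<'E'
from h import *
im=env.get_image("top"); c=im["color"][145:245,165:390]
cv2.imwrite("pics/crop.png",cv2.resize(c,None,fx=3.5,fy=3.5,interpolation=cv2.INTER_CUBIC))
E
```

```text
(no output)
```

View pics/crop.png

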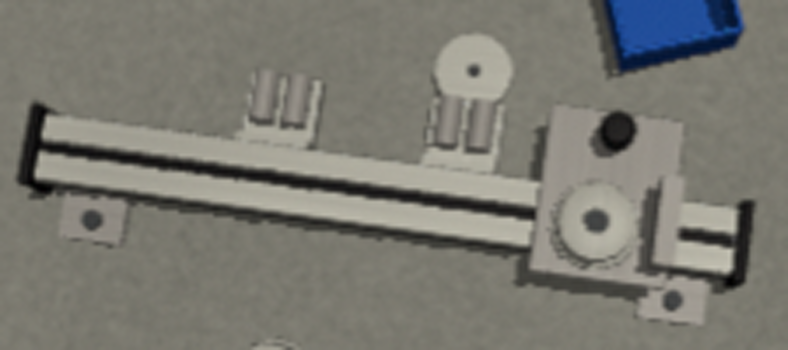

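The crop confirms it: the grey block at crop (463,125) carries the round disc, centred at (474,69). The plain grey block (280,100) lies beyond it. The knob is at (620,130), and the end caps are at (36,147) and (743,243).

```bash
python3 - <<'E'
from h import *
im=env.get_image("top"); f=lambda u,v:(165+(u+.5)/3.5-.5,145+(v+.5)/3.5-.5)
L=ray(im,f(36,147),.046);R=ray(im,f(743,243),.046)
k=ray(im,f(620,130),.080);tag=ray(im,f(474,69),.014)
ey=(L-R)[:2];print("len",np.linalg.norm(ey));ey/=np.linalg.norm(ey);ex=np.array([ey[1],-ey[0]])
mid=(L+R)[:2]/2
rel=lambda p:((p[:2]-mid)@ex,(p[:2]-mid)@ey)
print("mid",mid,"ex",ex,"ey",ey,"yaw deg",np.degrees(np.arctan2(ey[1],ey[0])))
print("knob",rel(k),"tag",rel(tag),"travel",rel(tag)[1]-rel(k)[1])
ky=rel(k)[1]; push=mid+ey*(ky-.04); print("push",push,"notch",mid+ex*.05+ey*rel(tag)[1])
s2=env.get_image("side")
P=[[*(push),.072],[*(push),.092],[*k[:2],.08],[*tag[:2],.014],[*L[:2],.046],[*R[:2],.046]]
print(proj(s2,P).round(0).tolist())
from scipy.spatial.transform import Rotation as Ro
s=env.sense();print(Ro.from_quat(s["orientation"]).as_matrix().round(3), s["position"])
E
```

```text
len 0.4227631919872872
mid [0.51962475 0.03743363] ex [ 0.98729946 -0.15887031] ey [0.15887031 0.98729946] yaw deg 80.85866892816287
knob (np.float64(0.050453720941535066), np.float64(-0.13000469360748168)) tag (np.float64(0.08866518579846949), np.float64(-0.0382658022983825)) travel 0.09173889130909918
push [ 0.49261605 -0.13041192] notch [ 0.56291042 -0.0082897 ]
[[341.0, 176.0], [341.0, 168.0], [307.0, 176.0], [264.0, 223.0], [212.0, 348.0], [350.0, 173.0]]
[[-0.929  0.37  -0.   ]
 [ 0.37   0.929 -0.001]
 [ 0.    -0.001 -1.   ]] [0.20325658 0.51082809 0.23092024]
```

Call:
drive_tool(
  steps=[
    [[0, 0, 0], -0.8, -1],
    [[0, 0, 0], -0.8, -1],
    [[0, 0, 0], -0.8, -1],
    [[0, 0, 0], -0.74, -1],
    [[-0.4, -0.7, 0], 0, -1],
    [[-0.4, -0.7, 0], 0, -1],
    [[-0.4, -0.7, 0], 0, -1],
    [[-0.4, -0.7, 0], 0, -1],
    [[-0.4, -0.7, 0], 0, -1],
    [[-0.4, -0.7, 0], 0, -1],
  ],
)

```text
time: 1.5
position: [0.3058, 0.238, 0.2314]
orientation: [0.079, 0.997, 0.0, 0.0]
wrist_force: [0.3, -0.2, 1.3]
opening: -0.0
```

Call:
drive_tool(
  steps=[
    [[-0.4, -0.7, 0], 0, -1],
    [[-0.4, -0.7, 0], 0, -1],
    [[-0.4, -0.7, 0], 0, -1],
    [[-0.4, -0.7, 0], 0, -1],
    [[-0.4, -0.7, 0], 0, -1],
    [[-0.4, -0.7, 0], 0, -1],
    [[-0.4, -0.7, 0], 0, -1],
    [[-0.4, -0.7, 0], 0, -1],
    [[-0.4, -0.7, 0], 0, -1],
    [[0, 0, 0], 0, -1],
  ],
)

```text
time: 2.75
position: [0.4595, -0.1712, 0.2309]
orientation: [0.081, 0.997, -0.0, -0.0]
wrist_force: [-1.0, 0.8, 0.0]
opening: 0.0003
```

```bash
cat >> h.py <<'E'
mid=np.array([.5196,.0374]);ex=np.array([.9873,-.1589]);ey=np.array([.1589,.9873])
def st():
    from scipy.spatial.transform import Rotation as Ro
    s=env.sense();p=s["position"];R=Ro.from_quat(s["orientation"]).as_matrix();d=p[:2]-mid
    print("t",round(s["time"],2),"rel x %.4f y %.4f z %.4f"%(d@ex,d@ey,p[2]),"yaw err",np.degrees(np.arctan2(R[:2,1]@-ex,R[:2,1]@ey)).round(2),"F",(s["wrist_force"][:2]@ey).round(2),s["wrist_force"].round(1),"op",s["opening"])
    return s
E
python3 -c "
from h import *
st()"
```

```text
t 2.75 rel x -0.0262 y -0.2155 z 0.2309 yaw err -0.2 F 0.63 [-1.   0.8  0. ] op 0.0002558642552061652
```

Call:
drive_tool(
  steps=[
    [[-0.44, -0.16, 0], 0, -1],
    [[0, 0, 0.4], 0, -1],
    [[0, 0, 0.4], 0, -1],
    [[0, 0, 0.4], 0, -1],
    [[0, 0, 0.4], 0, -1],
    [[0, 0, 0.4], 0, -1],
    [[0, 0, 0.4], 0, -1],
    [[0, 0, 0.3], 0, -1],
    [[0, 0, 0.13], 0, -1],
    [[0, 0, 0], 0, -1],
  ],
)

```text
time: 4.0
position: [0.4829, -0.1812, 0.0614]
orientation: [0.079, 0.997, 0.0, -0.0]
wrist_force: [-0.4, -0.5, 0.9]
opening: -0.0003
```

```bash
python3 -c "
from h import *
st()
a=env.get_image('wrist')['color'];im=env.get_image('side')
b=cv2.resize(im['color'][140:280,220:420],None,fx=2.2,fy=2.2)
b=cv2.resize(b,(448,400*448//640+34))[:400]
a=cv2.resize(a,(448,280));cv2.imwrite('pics/w1.png',np.vstack([a,b]))"
```

```text
t 4.0 rel x -0.0015 y -0.2216 z 0.0614 yaw err 0.03 F -0.6 [-0.4 -0.5  0.9] op -0.0003245940878986507
```

View pics/w1.png

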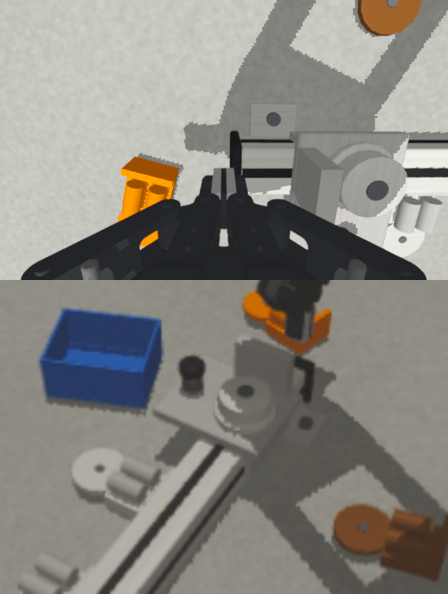

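The fingers stand centred behind the push plate and the orange block is clear of them. I'll raise slightly and start pushing.

Call:
drive_tool(
  steps=[
    [[-0.02, 0.1, -0.08], 0, -1],
    [[0, 0.1, 0], 0, -1],
    [[0, 0.1, 0], 0, -1],
    [[0, 0.06, 0], 0, -1],
    [[0, 0.06, 0], 0, -1],
    [[0, 0.06, 0], 0, -1],
    [[0, 0.06, 0], 0, -1],
    [[0, 0.06, 0], 0, -1],
    [[0, 0.06, 0], 0, -1],
    [[0, 0.06, 0], 0, -1],
  ],
)

```text
time: 5.35
position: [0.4913, -0.1394, 0.0663]
orientation: [0.08, 0.997, -0.0, -0.0]
wrist_force: [-0.5, -2.0, -0.6]
opening: -0.0003
```

```bash
cat >> h.py <<'E'
def knob():
    im=env.get_image("top"); g=im["color"].max(2)[165:215,200:360]
    # black blob above the rail: knob, area ~ 60 px
    m=(g<45).astype(np.uint8); n,l,s,c=cv2.connectedComponentsWithStats(m)
    for i in range(1,n):
        if 15<s[i,4]<200:
            p=ray(im,c[i]+[200,165],.08)[:2]-mid
            print("blob",(c[i]+[200,165]).round(1),s[i,4],"rel",(p@ex).round(4),(p@ey).round(4))
E
python3 -c "
from h import *
st();knob()"
```

```text
t 5.35 rel x 0.0001 y -0.1791 z 0.0663 yaw err 0.01 F -2.09 [-0.5 -2.  -0.6] op -0.0003471477907849833
blob [347.9 205.8] 188 rel 0.0043 -0.148
blob [356.9 202.6] 52 rel 0.0132 -0.1648
```

Contact, at about 2 N. Pushing on.

Call:
drive_tool(
  steps=[
    [[0, 0.08, 0], 0, -1],
    [[0, 0.08, 0], 0, -1],
    [[0, 0.08, 0], 0, -1],
    [[0, 0.08, 0], 0, -1],
    [[0, 0.08, 0], 0, -1],
    [[0, 0.08, 0], 0, -1],
    [[0, 0.08, 0], 0, -1],
    [[0, 0.08, 0], 0, -1],
    [[0, 0.08, 0], 0, -1],
    [[0, 0, 0], 0, -1],
  ],
)

```text
time: 6.65
position: [0.498, -0.096, 0.0663]
orientation: [0.079, 0.997, 0.0, -0.0]
wrist_force: [-1.0, 0.9, -0.6]
opening: -0.0006
```

```bash
python3 -c "
from h import *
st()
im=env.get_image('side');tag=mid+ex*.0865+ey*-.0383
b=im['color'][140:280,220:420];cv2.imwrite('pics/s2.png',cv2.resize(b,None,fx=4,fy=4,interpolation=cv2.INTER_CUBIC))
for u,v in ((0,0),):pass
for y in (-.07,-.06,-.05,-.04):
  print(y,proj(im,[*(mid+ex*.05+ey*y),.08])[0]*4-[880,560])
"
```

```text
t 6.65 rel x -0.0001 y -0.1352 z 0.0663 yaw err 0.03 F 0.73 [-1.   0.9 -0.6] op -0.0005931949137496785
-0.07 [277.60132595 222.06758021]
-0.06 [265.26107184 235.958025  ]
-0.05 [252.71672292 250.08170462]
-0.04 [239.96419744 264.44339588]
```

View pics/s2.png

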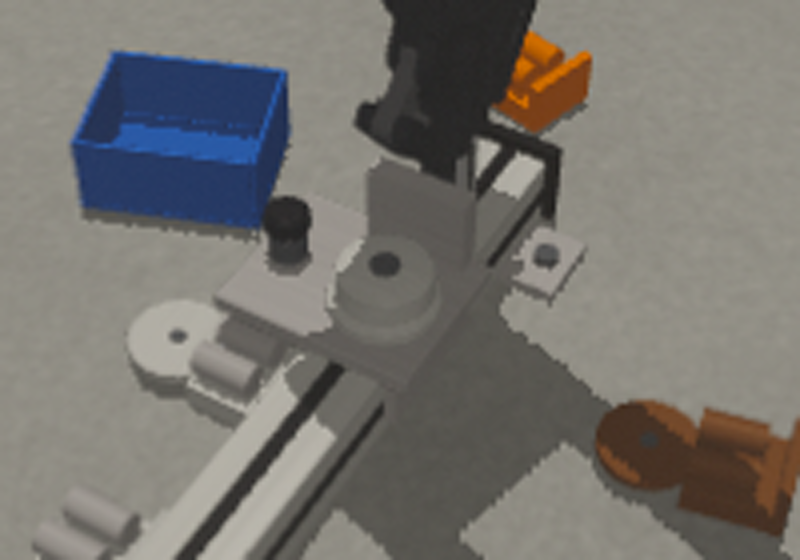

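Side view: the knob top at (288,214) puts the plunger at about y = -0.077, so about 39 mm from the notch and 29 mm from the crest. I'll go slower now.

Call:
drive_tool(
  steps=[
    [[0, 0.06, 0], 0, -1],
    [[0, 0.06, 0], 0, -1],
    [[0, 0.05, 0], 0, -1],
    [[0, 0.05, 0], 0, -1],
    [[0, 0.03, 0], 0, -1],
    [[0, 0.03, 0], 0, -1],
    [[0, 0.03, 0], 0, -1],
    [[0, 0.02, 0], 0, -1],
    [[0, 0.02, 0], 0, -1],
    [[0, 0.02, 0], 0, -1],
  ],
)

```text
time: 7.95
position: [0.5016, -0.0747, 0.0663]
orientation: [0.08, 0.997, 0.0, -0.0]
wrist_force: [-1.4, -1.7, -0.7]
opening: -0.0002
```

```bash
python3 -c "
from h import *
st()"
```

```text
t 7.95 rel x 0.0000 y -0.1136 z 0.0663 yaw err -0.0 F -1.87 [-1.4 -1.7 -0.7] op -0.00017439291587704832
```

Call:
drive_tool(
  steps=[
    [[0, 0.02, 0], 0, -1],
    [[0, 0.02, 0], 0, -1],
    [[0, 0, 0], 0, -1],
    [[0, 0, 0], 0, -1],
    [[0, 0, 0], 0, -1],
    [[0, 0, 0], 0, -1],
    [[0, 0, 0], 0, -1],
    [[0, 0, 0], 0, -1],
    [[0, 0, 0], 0, -1],
    [[0, 0, 0], 0, -1],
  ],
)

```text
time: 9.2
position: [0.502, -0.0724, 0.0663]
orientation: [0.08, 0.997, -0.0, -0.0]
wrist_force: [-1.8, -1.9, -1.0]
opening: 0.0001
```

```bash
python3 -c "
from h import *
st()"
```

```text
t 9.2 rel x 0.0001 y -0.1113 z 0.0663 yaw err -0.0 F -2.17 [-1.8 -1.9 -1. ] op 0.00014917400745670208
```

Call:
drive_tool(
  steps=[
    [[0, 0.01, 0], 0, -1],
    [[0, 0.01, 0], 0, -1],
    [[0, 0.01, 0], 0, -1],
    [[0, 0.01, 0], 0, -1],
    [[0, 0.01, 0], 0, -1],
    [[0, 0, 0], 0, -1],
    [[0, 0, 0], 0, -1],
    [[0, 0, 0], 0, -1],
    [[0, 0, 0], 0, -1],
    [[0, 0, 0], 0, -1],
  ],
)

```text
time: 10.45
position: [0.5023, -0.0703, 0.0663]
orientation: [0.08, 0.997, -0.001, -0.0]
wrist_force: [-3.3, -5.9, -0.6]
opening: 0.0003
```

```bash
python3 -c "
from h import *
st()"
```

```text
t 10.45 rel x 0.0001 y -0.1091 z 0.0663 yaw err 0.02 F -6.36 [-3.3 -5.9 -0.6] op 0.0002858084224248451
```

Call:
drive_tool(
  steps=[
    [[0, 0.01, 0], 0, -1],
    [[0, 0.01, 0], 0, -1],
    [[0, 0.01, 0], 0, -1],
    [[0, 0.01, 0], 0, -1],
    [[0, 0, 0], 0, -1],
    [[0, 0, 0], 0, -1],
    [[0, 0, 0], 0, -1],
    [[0, 0, 0], 0, -1],
    [[0, 0, 0], 0, -1],
    [[0, 0, 0], 0, -1],
  ],
)

```text
time: 11.7
position: [0.5028, -0.0674, 0.0663]
orientation: [0.08, 0.997, -0.0, -0.0]
wrist_force: [-3.0, -4.7, -1.2]
opening: -0.0
```

```bash
python3 -c "
from h import *
st()
im=env.get_image('side');b=im['color'][140:280,220:420];cv2.imwrite('pics/s3.png',cv2.resize(b,None,fx=4,fy=4,interpolation=cv2.INTER_CUBIC))
"
```

```text
t 11.7 rel x 0.0001 y -0.1061 z 0.0663 yaw err 0.01 F -5.08 [-3.  -4.7 -1.2] op -2.602149937465158e-05
```

View pics/s3.png

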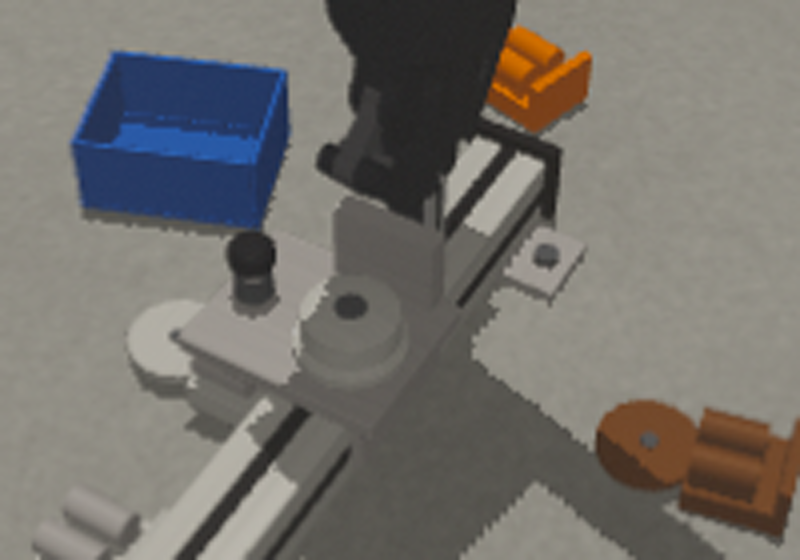

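The knob, at about (251,250), puts the plunger at y ≈ -0.0495. It is climbing the first pin and near the crest, and the force has begun to fall.

Call:
drive_tool(
  steps=[
    [[0, 0.01, 0], 0, -1],
    [[0, 0.01, 0], 0, -1],
    [[0, 0.01, 0], 0, -1],
    [[0, 0, 0], 0, -1],
    [[0, 0, 0], 0, -1],
    [[0, 0, 0], 0, -1],
    [[0, 0, 0], 0, -1],
    [[0, 0, 0], 0, -1],
    [[0, 0, 0], 0, -1],
    [[0, 0, 0], 0, -1],
  ],
)

```text
time: 13.0
position: [0.5035, -0.0652, 0.0664]
orientation: [0.08, 0.997, 0.0, 0.0]
wrist_force: [-0.1, -0.0, 0.7]
opening: 0.0003
```

```bash
python3 -c "
from h import *
st()"
```

```text
t 13.0 rel x 0.0004 y -0.1039 z 0.0664 yaw err -0.01 F -0.05 [-0.1 -0.   0.7] op 0.00028958710586502595
```

The force fell to zero, so the carriage has probably jumped. Checking.

```bash
python3 -c "
from h import *
im=env.get_image('side');b=im['color'][140:280,220:420];cv2.imwrite('pics/s4.png',cv2.resize(b,None,fx=4,fy=4,interpolation=cv2.INTER_CUBIC))
"
```

```text
(no output)
```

View pics/s4.png

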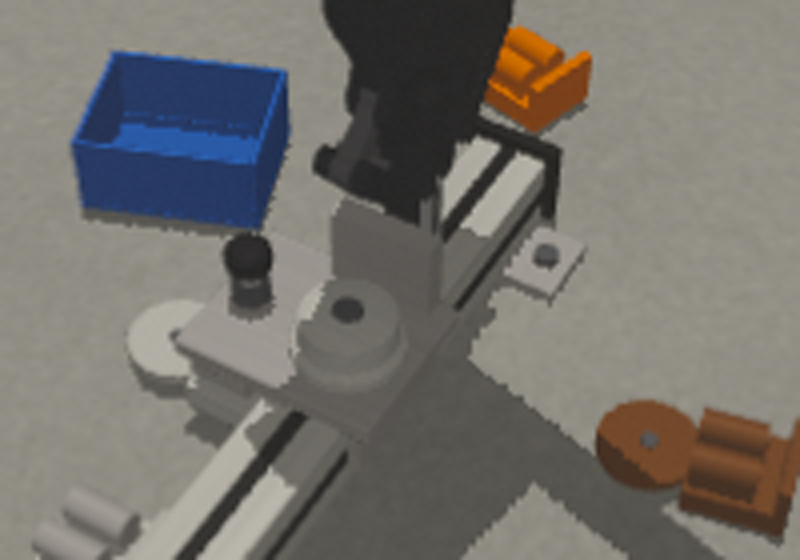

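It has only moved about 2 mm, with the knob at (248,253). It is sitting right at the crest with the push gone to nothing, so it needs a little more.

Call:
drive_tool(
  steps=[
    [[0, 0.01, 0], 0, -1],
    [[0, 0.01, 0], 0, -1],
    [[0, 0.01, 0], 0, -1],
    [[0, 0.01, 0], 0, -1],
    [[0, 0, 0], 0, -1],
    [[0, 0, 0], 0, -1],
    [[0, 0, 0], 0, -1],
    [[0, 0, 0], 0, -1],
    [[0, 0, 0], 0, -1],
    [[0, 0, 0], 0, -1],
  ],
)

```text
time: 14.3
position: [0.5036, -0.0629, 0.0663]
orientation: [0.08, 0.997, 0.0, -0.0]
wrist_force: [0.2, 0.2, -0.3]
opening: 0.0001
```

```bash
python3 -c "
from h import *
st()
im=env.get_image('side');b=im['color'][140:280,220:420];cv2.imwrite('pics/s5.png',cv2.resize(b,None,fx=4,fy=4,interpolation=cv2.INTER_CUBIC))
"
```

```text
t 14.3 rel x 0.0001 y -0.1016 z 0.0663 yaw err 0.0 F 0.26 [ 0.2  0.2 -0.3] op 0.00013368419561527183
```

View pics/s5.png

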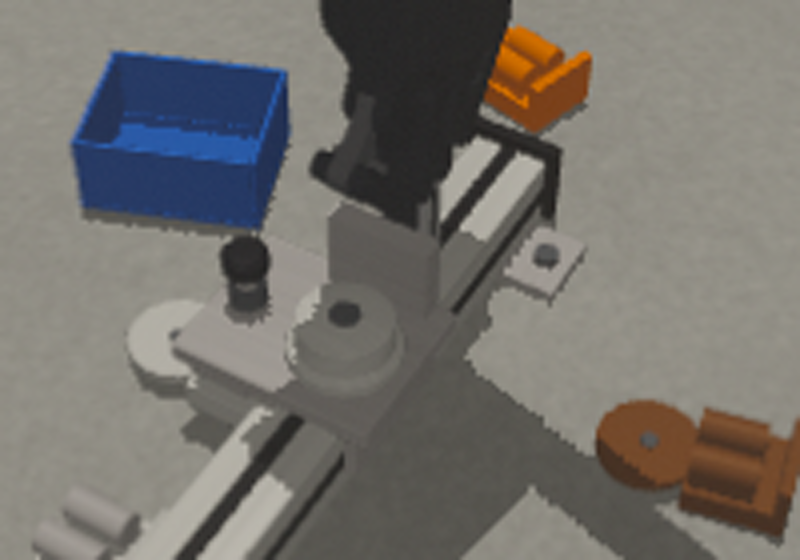

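```bash
python3 -c "
from h import *
im=env.get_image('side')
for y in (-.08,-.05,-.045,-.04,-.035):
  print(y,'hole',(proj(im,[*(mid+ey*y),.076])[0]*4-[878,558]).round(1),'knob0',(proj(im,[*(mid+ex*.05+ey*y),.08])[0]*4-[878,558]).round(1),'knob4',(proj(im,[*(mid+ex*.05+ey*y),.084])[0]*4-[878,558]).round(1))
st()"
```

```text
-0.08 hole [388.6 257.4] knob0 [291.7 210.4] knob4 [291.4 204. ]
-0.05 hole [353.2 301.2] knob0 [254.7 252.1] knob4 [254.2 245.7]
-0.045 hole [347.2 308.7] knob0 [248.4 259.2] knob4 [247.8 252.8]
-0.04 hole [341.1 316.3] knob0 [242.  266.4] knob4 [241.4 260. ]
-0.035 hole [334.9 323.9] knob0 [235.5 273.7] knob4 [234.9 267.3]
t 14.4 rel x 0.0001 y -0.1017 z 0.0663 yaw err 0.0 F -0.31 [-0.7 -0.2  0.3] op -0.00012763401971537476
```

The hole and knob agree on y ≈ -0.0425, with the plunger still about 4 mm up, so it is on the crest. First contact was at about -0.052, which puts the notch nearer to -0.032. I'll continue gently.

Call:
drive_tool(
  steps=[
    [[0, 0.01, 0], 0, -1],
    [[0, 0.01, 0], 0, -1],
    [[0, 0.01, 0], 0, -1],
    [[0, 0.01, 0], 0, -1],
    [[0, 0, 0], 0, -1],
    [[0, 0, 0], 0, -1],
    [[0, 0, 0], 0, -1],
    [[0, 0, 0], 0, -1],
    [[0, 0, 0], 0, -1],
    [[0, 0, 0], 0, -1],
  ],
)

```text
time: 15.65
position: [0.504, -0.0606, 0.0663]
orientation: [0.08, 0.997, 0.0, 0.0]
wrist_force: [0.2, -1.0, -0.7]
opening: 0.0001
```

```bash
cat >> h.py <<'E'
def hole():
    im=env.get_image('side'); c=im['color']; a=np.array([proj(im,[*(mid+ey*y),.076])[0] for y in (-.06,-.02)])
    x0,y0=np.int32(a.min(0)-6); x1,y1=np.int32(a.max(0)+6)
    k=cv2.resize(c[y0:y1,x0:x1],None,fx=4,fy=4,interpolation=cv2.INTER_CUBIC).max(2)
    n,l,s,ce=cv2.connectedComponentsWithStats((k<70).astype(np.uint8))
    for i in range(1,n):
        if s[i,4]>150:
            p=ray(im,(ce[i]+.5)/4-.5+[x0,y0],.076)[:2]-mid; print('hole',s[i,4],(p@ex).round(4),(p@ey).round(4))
E
python3 -c "
from h import *
st();hole()"
```

```text
t 15.65 rel x 0.0001 y -0.0992 z 0.0663 yaw err -0.0 F -1.0 [ 0.2 -1.  -0.7] op 7.856974637575615e-05
hole 577 -0.0007 -0.0319
```

The carriage jumped ahead to y ≈ -0.032, about 9 mm clear of the fingers. Backing off, lifting, and looking.

Call:
drive_tool(
  steps=[
    [[0, -0.2, 0], 0, -1],
    [[0, -0.4, 0], 0, -1],
    [[0, 0, -0.4], 0, -1],
    [[0, 0, -0.6], 0, -1],
    [[0, 0, -0.6], 0, -1],
    [[0, -0.6, -0.6], 0, -1],
    [[0, -0.7, 0], 0, -1],
    [[0, -0.7, 0], 0, -1],
    [[0, -0.4, 0], 0, -1],
    [[0, 0, 0], 0, -1],
  ],
)

```text
time: 16.95
position: [0.4747, -0.2405, 0.1982]
orientation: [0.081, 0.997, -0.0, -0.0]
wrist_force: [0.7, 0.5, 0.1]
opening: -0.0003
```

```bash
python3 -c "
from h import *
st();hole()
im=env.get_image('side');b=im['color'][140:280,220:420];b=cv2.resize(b,None,fx=3,fy=3,interpolation=cv2.INTER_CUBIC)[:,:560]
t=env.get_image('top')['color'][80:270,165:390];t=cv2.resize(t,(560,473*560//560),interpolation=cv2.INTER_CUBIC)
t=cv2.resize(t[150:],(560,180*323//180//2+10));
cv2.imwrite('pics/f.png',np.vstack([b,t]))
for y in (-.034,-.032):
  print('knob0/4',[((proj(im,[*(mid+ex*.05+ey*y),z])[0]-[220,140])*3+1).round(1) for z in (.08,.084)])
"
```

```text
t 16.95 rel x -0.0002 y -0.2815 z 0.1982 yaw err -0.18 F 0.58 [0.7 0.5 0.1] op -0.00029445758483880675
knob0/4 [array([175.2, 205.9]), array([174.7, 201.1])]
knob0/4 [array([173.2, 208.1]), array([172.8, 203.3])]
```

View pics/f.png

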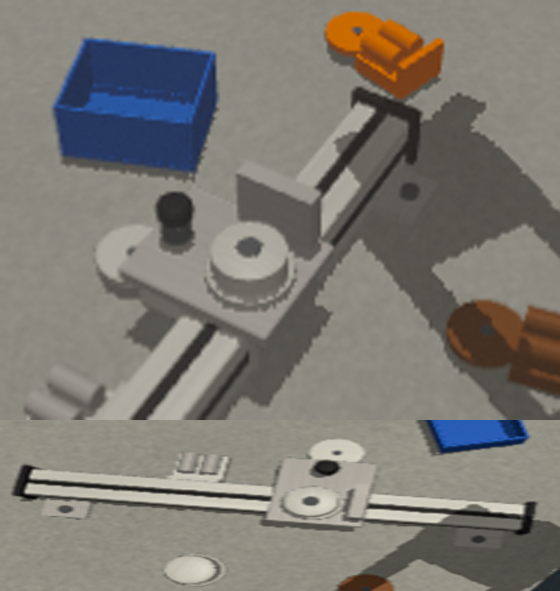

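The carriage is standing before the tag. To tell whether the plunger is down, I'll compare the height of the knob over the housing across the saved pictures (s2 is the reference for down).

```bash
python3 -c "
from h import *
im=env.get_image('side');b=im['color'][140:280,220:420];cv2.imwrite('pics/s6.png',cv2.resize(b,None,fx=4,fy=4,interpolation=cv2.INTER_CUBIC))
for n,kx,ky in (('s2',288,214),('s3',251,250),('s4',248,253),('s5',245,257),('s6',233,276)):
  k=cv2.imread(f'pics/{n}.png').max(2); r=[]
  for (cx,cy),R,th in (((kx,ky),34,55),((kx+100,ky+55),24,80)):
    w=k[cy-R:cy+R,cx-R:cx+R]; N,l,s,c=cv2.connectedComponentsWithStats((w<th).astype(np.uint8))
    i=1+np.argmax(s[1:,4]); r.append((c[i]+[cx-R,cy-R],s[i]+[cx-R,cy-R,0,0,0]))
  hy=(ray(im,(r[1][0]+.5)/4-.5+[220,140],.076)[:2]-mid)@ey
  kk=r[0][1]; pr=(proj(im,[*(mid+ex*.05+ey*hy),.08])[0]-[220,140])*4+1.5
  print(n,'hole y',hy.round(4),r[1][1][4],'knob top edge',kk[1],'area',kk[4],'pred centre v',pr[1].round(1),'diff',(kk[1]-pr[1]).round(1))
st()"
```

```text
s2 hole y -0.0755 607 knob top edge 198 area 1760 pred centre v 216.0 diff -18.0
s3 hole y -0.0467 655 knob top edge 232 area 1706 pred centre v 256.2 diff -24.2
s4 hole y -0.0444 641 knob top edge 233 area 1676 pred centre v 259.6 diff -26.6
s5 hole y -0.0418 648 knob top edge 237 area 1677 pred centre v 263.4 diff -26.4
s6 hole y -0.0326 28 knob top edge 258 area 1776 pred centre v 276.7 diff -18.7
t 17.15 rel x -0.0001 y -0.2785 z 0.1982 yaw err 0.04 F -0.34 [ 0.5 -0.4  0.4] op -8.528987310787299e-05
```

The plunger is down: the knob's height offset is -18.7 px, against -18.0 px when down and -26 px on the crest. The carriage sits 10 mm past the crest and the robot touches nothing.

```bash
python3 -c "
from bench import env
print(env.close_job())"
```

```text
the job is handed in; nothing more can be done
None
```

The carriage is latched in the notch of the round-tagged aluminium block, and the job is handed in at about 17 s of the 54 s allowed. I pushed it there with the closed fingertips on the push plate. The tagged block came first on the way, so the plain block was never crossed.

**Push:** I read about 2 N while sliding and about 6 N while climbing the first pin. At the crest it fell to zero, then the carriage jumped about 10 mm ahead, clear of the fingers.

**Plunger:** In the last picture the knob is back at its "down" height. Its offset is -18.7 px, against -18.0 px before the pin and about -26 px on the crest.

**Surroundings:** The gripper was backed off and lifted clear. The bin, the spare housing and both look-alikes appeared undisturbed. The screwdriver was outside the last picture, but the arm worked nowhere near it.

**Disagreement:** My first estimate of the notch from the tag in the top view was about 6 mm short of where the carriage latched. I relied on the pin contact, the crest and the jump instead, and these fit each other.

I viewed 9 pictures of the 10 budgeted.

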